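Lock up the finishing chest

ROBOT

A 6-joint arm with a two-finger parallel gripper is mounted at the origin on the work surface. World frame = base frame: x ahead of the robot, y to its left, z up, the work surface at z = 0. Lengths are in mm, angles in rad, forces in N, time in s.
With the tool pointing down it reaches from about 350 to 975 mm from the base axis. Payload 7.1 kg.
Tool frame: the origin (TCP) lies on the front face of the gripper's body, between the roots of the fingers; the fingertips stand 80 mm ahead of it and the grasp point (between the pads) lies 61 mm ahead of it (env.tips_ahead is the distance from the TCP to the fingertips, in mm); z points along the fingers, y is the direction in which the jaws open and shut (so a half turn about z gives the same grasp; the last joint's range is limited). The gripper opens to 88 mm and grips with 3 to 60 N. Pads are 20 mm wide; open, the fingers measure 115 mm over their backs; the gripper's body (75 mm by 178 mm) begins 61 mm behind the grasp point.
Start: joints at [1.168, 0.423, 1.63, -0, 1.089, -0.019], TCP at [233.997, 579.526, 302.675] pointing down, gripper open.
Joint ranges: [-3, 3], [-0.9, 2.11], [0.09, 2.58], [-1.31, 4.45], [0.11, 2.69], [-2.54, 2.54]. Speed limits (rad/s): [2.39, 2.39, 3.01, 3.14, 3.14, 3.14].

INTERFACE

Orientations are given as a unit quaternion [x, y, z, w].
In Python, from station import env, set_gripper, viewer, workorder gives the robot as it stands. Calls block until the motion is done:
- env.reach(position, orientation): joint-space move of the TCP to a pose.
- env.move_l(position, rot=None, rate=150, f_stop=None): straight line of the TCP; rot=None keeps the orientation; rate is the mean speed in mm/s. With f_stop (N) it stops when the force on the tool has changed by that much, and returns True; else False.
- env.move_joints(angles): joint-space move.
- set_gripper(opening): finger opening in mm; the grip force is fixed at half the most; returns when the fingers have stopped.
- env.hold(seconds).
- env.ik(position, orientation): joint angles nearest the present ones, or None.
- env.read_state(): the state.
- viewer.camera(name): name is "scene" or "top" or "wrist"; returns the picture (420x560x3 uint8, blue, green, red); there is no depth.
- viewer.camera_params(name): a dict with "fx", "fy", "cx", "cy" (pixels), "dist" ([k1, k2, p1, p2, k3] as OpenCV has them; the pictures are not rectified), "pose" (4x4, takes a point from camera to world coordinates); the wrist camera has in their place "tool_from_camera" (4x4, takes a point from camera to tool coordinates, whose origin is the TCP and whose axes are the flange's). Camera axes: x right, y up, looking along -z (the intrinsics and any distortion apply to the point x, -y, -z); pixel columns grow to the right and rows downward; lengths in mm; the calibration is good to about 2 mm. A picture is of the moment at which its call begins: read the wrist's pose just before it. camera_params takes no time and is no camera call.
A pose or a line that the arm cannot do raises env.IKError and nothing moves.
- workorder.sign_off(): hands the job in, once; it reports no verdict.
The state is a dict: "time_s": time; "qpos": joint angles; "dq": joint speeds; "tau": joint torques, N m; "tool_pos": TCP position; "orientation": TCP orientation; "force": force on the tool from outside, world axes, zero at the start; "wrist_torque": the same for the moment, N m; "width": finger opening in mm.
Only numpy, scipy, OpenCV 4.12 (cv2) and the standard library are available. Lean on these libraries where they do the work, as an engineer would, in place of code of your own. Each camera call takes 0.05 s, during which the arm holds its last target.

TASK

Lock the grey supply chest: slide its bolt fully home, then take the loose U-shackle from the wooden parking block, set one leg through the eye of the bolt and both legs in the lock, and press the shackle down until the hidden catch clicks and it stays down by itself. Press firmly but with feeling: some 20 N is plenty, and much over 30 N would ruin the lock. Leave the other things around the work where they are, and let go of everything at the end.

Things in the scene. Friction and masses are not known exactly. Their poses are not given: they have to be found in the camera images.
- chest: Fixed grey steel chest 240 x 320 mm, 80 mm high, origin under its centre, axes as lock_top's; a flush-sided brass lock body stands out of its top and a sliding bolt lies in a bed on its lid. It cannot move.
- lock_top (a point): Centre of the top face of the brass lock body (44 x 84 mm), 22 mm above the chest's top. z up, y along the line of the two leg holes towards the bolt, x across. The holes are round, vertical, 12 mm wide with 2 mm chamfers, at y = +23 and -23 mm. Their solid bottom lies 43 to 67 mm below this face: it differs from lock to lock and cannot be seen.
- hole_far (a point): Mouth of the leg hole at y = -23 mm, not covered by the bolt. A weak spring in the lock pushes both legs up (5 to 9 N) from 32 mm below the mouth on; two hidden pawls, one for each leg, add resistance from some 16 mm above the bottom (in all up to about 18 N) and snap over the leg ends 2 mm before the bottom. An unclicked shackle is lifted again; a clicked one stays.
- bolt_knob (a point): Grip point on the axis of the upright round black knob (18 mm thick, top 12 mm higher) of the flat steel bolt, 30 mm above the lock's top; the bolt is 6 mm thick, the bed's side rails rise 8 mm above the lock's top. When home it is at y = +80 mm, x = 0 from lock_top, and the bolt's eye (17 mm round hole near its end) lies exactly over the leg hole at y = +23 mm.
- bolt (a joint): How far the bolt is withdrawn, m: 0 = fully home against its stop, grows as it is drawn away from the lock along lock_top's +y, up to 0.065. Friction about 3 N; it stays where it is left.
- shackle: Loose steel U-shackle, 220 g, 102 mm high: two parallel legs 10 mm thick, 46 mm apart, under a rubber-covered crossbar. Origin at the level of the leg ends, midway between them; z up, y from leg to leg. Legs have tapered tips and a turned neck; both are alike, it fits either way round.
- shackle_grip (a point): Centre of the crossbar of the shackle, the place to hold or press it: 14 mm thick (x), 52 mm long (y), 16 mm high (z). The legs, at y = +23 and -23 mm, end 94 mm below this point. Starts legs down in the parking block. Clicked in the lock it is 29 to 54 mm above lock_top, depending on the lock's hidden depth; unclicked and let go it comes back to 60 mm or more.
- park_block_top (a point): Centre of the top of the dark wooden parking block, 60 x 100 mm, 45 mm high, fixed on the bench, on either the left or the right of the chest; two 12 mm holes 30 mm deep at y = +23 and -23 mm hold the shackle's legs, so the shackle's grip point is 64 mm above this point at the start.
- tin: Bystander: upright round tin, 72 mm across, 110 mm high, on the bench on the side of the chest where the parking block is not; origin under its centre.
- sanding_block: Bystander: cork sanding block 45 x 85 x 26 mm lying on the chest's far corner; origin under its centre.
- mix_cup: Bystander: white open mixing cup, 72 mm across, 85 mm high, on the bench to the left of the chest; origin under its centre.
- jar: Bystander: small amber jar, 56 mm across, 75 mm high, on the bench to the right of the chest; origin under its centre.
- pawl_near (a joint): How far the hidden pawl of the leg hole at y = +23 mm is pushed back, m: below 0.002 with the pawl out (clicked, or not yet met), 0.003 to 0.004 while a leg end is pushing past it.
- pawl_far (a joint): How far the hidden pawl of the leg hole at y = -23 mm is pushed back, m: below 0.002 with the pawl out (clicked, or not yet met), 0.003 to 0.004 while a leg end is pushing past it.
Things that resemble listed ones, but are neither listed nor needed, are in the scene too. There is more than one size of the shackle; the job needs the smallest.

How it is judged:
By the outcome, as a careful person would: the job done as asked, in the order asked, and still so for the second after the job is handed in, with the robot touching nothing.
It also fails if it takes over 59 s, if anything falls off the work surface, if the arm or the gripper's body presses on something with over 40 N, if the wrist force passes 120 N, or if a joint passes its speed limit or range.

## Working session

There is one attempt and no reset: what is moved stays moved. The work goes in short steps, each a Python script; the robot and the scene stay as the last script left them, time stands still between calls to the robot, and variables do not carry over. Pictures are saved under pics/ and viewed, and the job is handed in when it is done.

```bash
ls; mkdir -p pics
python3 - <<'E'
from station import env, set_gripper, viewer, workorder
import cv2, numpy as np
np.set_printoptions(precision=4,suppress=True)
for n in ["scene","top"]:
    im=viewer.camera(n); cv2.imwrite(f"pics/{n}0.png",im)
    p=viewer.camera_params(n); print(n,p)
print(viewer.camera_params("wrist"))
print(env.read_state())
E
```

```text
pics
scene {'fx': 422.77132993683756, 'fy': 422.77132993683756, 'cx': 274.6323288450176, 'cy': 214.51059156965928, 'dist': array([0.0118, 0.    , 0.    , 0.    , 0.    ]), 'pose': array([[   0.3222,   -0.7114,    0.6246, 1117.449 ],
       [   0.9467,    0.2376,   -0.2177, -226.95  ],
       [   0.0064,    0.6614,    0.75  ,  804.2797],
       [   0.    ,    0.    ,    0.    ,    1.    ]])}
top {'fx': 499.7830865075294, 'fy': 499.7830865075294, 'cx': 291.07407191356594, 'cy': 207.83114670641802, 'dist': array([-0.0018,  0.    ,  0.    ,  0.    ,  0.    ]), 'pose': array([[  -0.0175,    0.9861,   -0.1652,  325.2432],
       [  -0.9998,   -0.0179,   -0.0009,  -35.7126],
       [  -0.0038,    0.1651,    0.9863, 1412.8447],
       [   0.    ,    0.    ,    0.    ,    1.    ]])}
{'fx': 359.18974977028876, 'fy': 359.18974977028876, 'cx': 273.7908387639657, 'cy': 202.63809370504802, 'dist': array([-0.0644,  0.    ,  0.    ,  0.    ,  0.    ]), 'tool_from_camera': array([[ -0.0008,   0.9584,   0.2855,  79.2434],
       [  1.    ,   0.0008,   0.0002,  -0.7728],
       [ -0.0001,   0.2855,  -0.9584, -81.6416],
       [  0.    ,   0.    ,   0.    ,   1.    ]])}
{'time_s': 0.1, 'qpos': array([ 1.168 ,  0.4238,  1.6306,  0.    ,  1.0886, -0.019 ]), 'dq': array([-0.0011, -0.0011, -0.0022,  0.0012, -0.0005,  0.0011]), 'tau': array([  0.0009, -54.5611, -27.4326,   0.0645,   0.0189,  -0.0001]), 'tool_pos': array([233.8473, 579.1844, 301.9752]), 'orientation': array([ 0.1907,  0.9816, -0.0007, -0.0002]), 'force': array([0.0226, 0.6389, 0.2457]), 'wrist_torque': array([0.0078, 0.0076, 0.0019]), 'width': 87.57895416364022}
```

View pics/scene0.png

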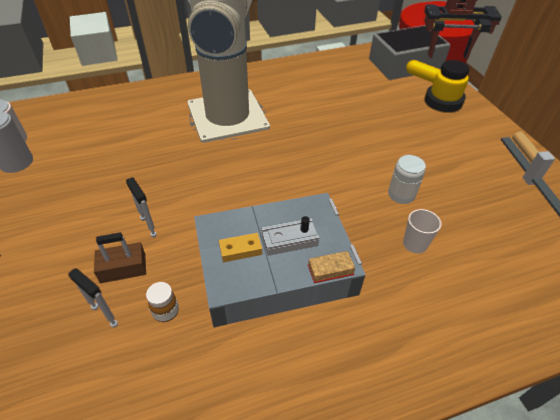

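View pics/top0.png

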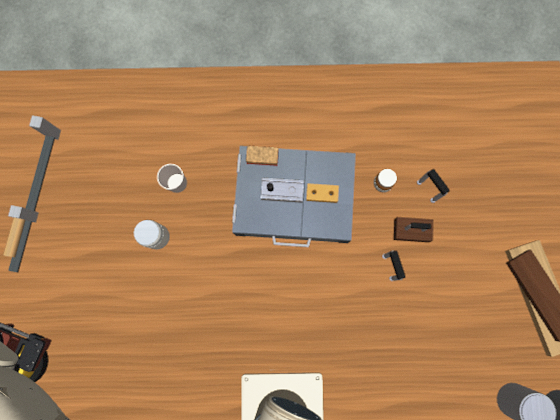

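The scene view shows the chest with the brass lock body (240,246), its two holes at (230,247) and (251,243), and the bolt knob at (305,225), drawn out from the lock. There are three shackle-like things:
- Upright in the dark block, scene (112,242), top (418,227).
- Lying or standing at scene (138,200), top (397,266).
- Lying or standing at scene (90,290), top (436,184).

By the description I want the one in the block. I'll check it in a crop, along with the sizes.

```bash
cat > h.py <<'E'
import cv2, numpy as np
from scipy.spatial.transform import Rotation as R
np.set_printoptions(precision=2,suppress=True)
from station import env, set_gripper, viewer, workorder
def T_of(st):
    T=np.eye(4);T[:3,:3]=R.from_quat(st["orientation"]).as_matrix();T[:3,3]=st["tool_pos"];return T
def pose(name,st=None):
    p=viewer.camera_params(name)
    return p,(p["pose"] if name!="wrist" else T_of(st)@p["tool_from_camera"])
def ray(p,T,uv):
    K=np.array([[p["fx"],0,p["cx"]],[0,p["fy"],p["cy"]],[0,0,1]])
    q=cv2.undistortPoints(np.array([[uv]],float),K,np.array(p["dist"]))[0,0]
    d=T[:3,:3]@np.array([q[0],-q[1],-1]); return T[:3,3],d/np.linalg.norm(d)
def onz(p,T,uv,z):
    o,d=ray(p,T,uv); return o+d*(z-o[2])/d[2]
def proj(p,T,X):
    K=np.array([[p["fx"],0,p["cx"]],[0,p["fy"],p["cy"]],[0,0,1]])
    c=np.linalg.inv(T)@np.append(X,1); c=np.array([c[0],-c[1],-c[2]])
    return cv2.projectPoints(c[None],np.zeros(3),np.zeros(3),K,np.array(p["dist"]))[0][0,0]
def tri(rs):
    A=np.zeros((3,3));b=np.zeros(3)
    for o,d in rs:
        M=np.eye(3)-np.outer(d,d);A+=M;b+=M@o
    X=np.linalg.solve(A,b); return X,[np.linalg.norm((np.eye(3)-np.outer(d,d))@(X-o)) for o,d in rs]
def down(yaw): # jaw axis (tool y) at angle yaw from world x ; tool z down
    y=np.array([np.cos(yaw),np.sin(yaw),0]);z=np.array([0,0,-1.]);x=np.cross(y,z)
    return R.from_matrix(np.c_[x,y,z]).as_quat()
E
python3 - <<'E'
from h import *
s=cv2.imread("pics/scene0.png");t=cv2.imread("pics/top0.png")
a=cv2.resize(s[165:335,60:230],(400,400),interpolation=cv2.INTER_CUBIC)
b=cv2.resize(t[150:290,370:470],(286,400),interpolation=cv2.INTER_CUBIC)
c=np.hstack([a,b]);cv2.imwrite("pics/crop1.png",c)
p,T=pose("top")
for n,uv,z in [("hole_near?",(315,192),102),("hole_far?",(331,193),102),("knob",(270,187),144),("blk",(413,230),45),("corners",(236,147),80),("",(355,153),80),("",(354,242),80),("",(234,235),80),("tin?",(148,231),110),("cup",(171,174),85),("jar",(387,179),75),("bar",(418,227),109)]:
    print(n,onz(p,T,uv,z))
E
```

```text
hole_near? [586.5  -99.24 102.  ]
hole_far? [ 582.99 -141.91  102.  ]
knob [593.47  19.09 144.  ]
blk [ 486.35 -368.93   45.  ]
corners [721.51 114.56  80.  ]
 [ 698.29 -213.19   80.  ]
 [ 452.82 -201.02   80.  ]
 [477.39 119.75  80.  ]
tin? [488.57 342.19 110.  ]
cup [647.11 291.29  85.  ]
jar [ 624.55 -298.6    75.  ]
bar [ 486.5  -366.91  109.  ]
```

View pics/crop1.png

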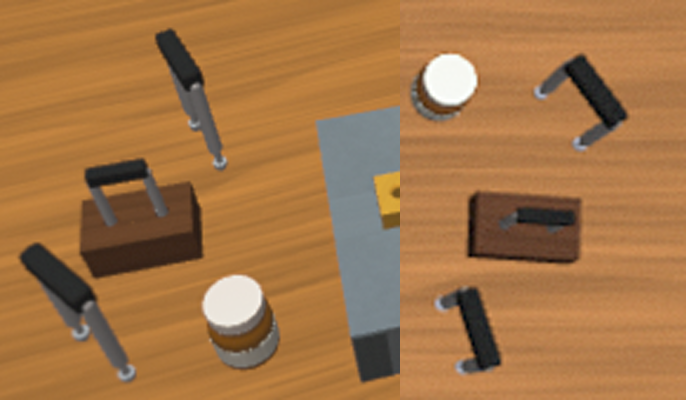

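The crop confirms the choice. The block shackle has a clearly shorter crossbar and is the only one with its legs in the dark block. The other two, at crop (190,100) and (70,310), are bigger and stand on the bench. From the top view, lock_top is about (585,-120), the knob about (593,19) (withdrawn about 60 mm) and the block about (486,-368). I'll go close with the wrist camera.

Run:
```python
from h import *
import json
q=down(-0.06)
print(env.ik([590,-55,290],q), env.ik([486,-340,290],down(0)))
env.reach([590,-55,290],q)
st=env.read_state(); im=viewer.camera("wrist"); cv2.imwrite("pics/w1.png",im)
json.dump({k:list(st[k]) for k in("tool_pos","orientation")},open("w1.json","w"))
print(st["time_s"],st["tool_pos"],st["force"])
```

```text
[-0.11  0.39  1.71 -0.    1.04 -0.05] [-0.63  0.39  1.71 -0.    1.04 -0.63]
2.675 [590.09 -54.2  290.02] [0.09 0.09 0.  ]
```

View pics/w1.png

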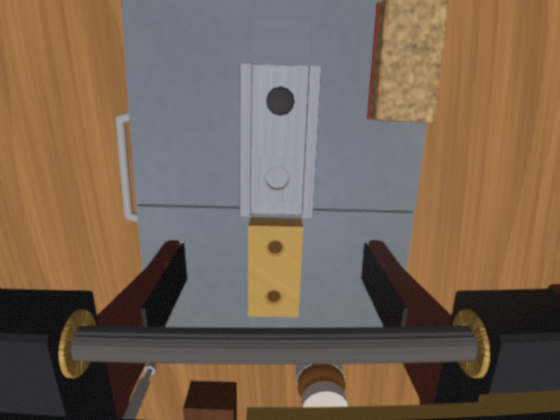

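The wrist view shows the knob at (280,101), the eye at (277,178), the brass lock with its holes at (275,247) and (274,296), and the sanding block top right. I'll fit these precisely.

```bash
cat >> h.py <<'E'
def blobs(mask,amin,amax):
    n,l,s,c=cv2.connectedComponentsWithStats(mask.astype(np.uint8))
    return [(c[i],s[i]) for i in range(1,n) if amin<s[i][4]<amax]
E
python3 - <<'E'
from h import *
import json
im=cv2.imread("pics/w1.png");st=json.load(open("w1.json"));p,T=pose("wrist",st)
hsv=cv2.cvtColor(im,cv2.COLOR_BGR2HSV)
br=(hsv[...,0]>12)&(hsv[...,0]<32)&(hsv[...,1]>150)&(hsv[...,2]>110)
roi=np.zeros_like(br);roi[210:325,235:315]=1
pts=np.argwhere(br&roi)[:,::-1].astype(np.float32)
r=cv2.minAreaRect(pts);print("brass",r)
box=cv2.boxPoints(r)
for b in box: print(b,onz(p,T,b,102))
H=[]
g=hsv[...,2]
roi=np.zeros_like(br);roi[225:312,255:295]=1
for c,s in blobs((g<95)&roi,30,400): print("hole",c,s[2:],onz(p,T,c,102)); 
roi[:]=0;roi[80:125,255:310]=1
for c,s in blobs((g<90)&roi,100,2000): print("knob",c,s[2:],onz(p,T,c,144))
big=cv2.resize(im[55:330,220:340],None,fx=2.1,fy=2.1,interpolation=cv2.INTER_CUBIC);cv2.imwrite("pics/c2.png",big)
E
```

```text
brass ((273.9994201660156, 272.0299987792969), (17.036592483520508, 64.0871810913086), 1.1457626819610596)
[264.84 303.9 ] [ 575.83 -146.72  102.  ]
[266.12 239.82] [580.86 -87.42 102.  ]
[283.16 240.16] [594.6  -88.53 102.  ]
[281.88 304.24] [ 590.43 -147.93  102.  ]
hole [274.67 246.78] [11 10 81] [587.4  -93.92 102.  ]
hole [273.27 295.85] [10  9 71] [ 583.54 -139.25  102.  ]
knob [279.93 100.56] [ 27  28 589] [597.32  20.97 144.  ]
```

View pics/c2.png

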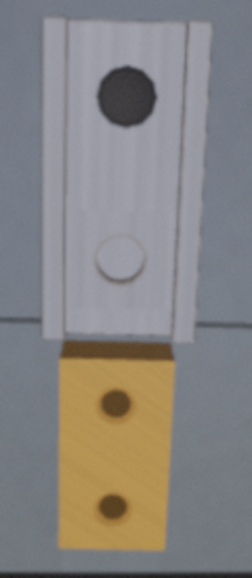

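Hole spacing measures 45.5 mm (should be 46). The knob lies on the hole line, 138 mm from the lock, so the bolt is withdrawn about 58 mm. I'll cross-check with the brass outline and the other cameras, then act.

Run:
```python
from h import *
import json
st=json.load(open("w1.json"))
im=cv2.imread("pics/w1.png");hsv=cv2.cvtColor(im,cv2.COLOR_BGR2HSV)
print(im[270,[240,246,250,255,260,290,298,301,305]].tolist(), im[[215,219,222,226,230,312,316,319],262].tolist())
lab=cv2.cvtColor(im,cv2.COLOR_BGR2LAB).astype(int)
m=(lab[...,2]>150)&(lab[...,0]>135)
roi=np.zeros_like(m);roi[205:322,235:315]=1
m=cv2.morphologyEx((m&roi).astype(np.uint8),cv2.MORPH_CLOSE,np.ones((17,17)))
cs,_=cv2.findContours(m,cv2.RETR_EXTERNAL,cv2.CHAIN_APPROX_NONE);c=max(cs,key=cv2.contourArea)
p,T=pose("wrist",st)
w=np.array([onz(p,T,x[0],102)[:2] for x in c],np.float32)
print("wrist brass",cv2.minAreaRect(w))
for n,(x0,y0,x1,y1) in {"scene":(215,230,265,262),"top":(303,180,342,205)}.items():
    im=cv2.imread(f"pics/{n}0.png");p,T=pose(n)
    lab=cv2.cvtColor(im,cv2.COLOR_BGR2LAB).astype(int)
    m=(lab[...,2]>165)&(lab[...,0]>120)
    roi=np.zeros_like(m);roi[y0:y1,x0:x1]=1
    m=cv2.morphologyEx((m&roi).astype(np.uint8),cv2.MORPH_CLOSE,np.ones((7,7)))
    cs,_=cv2.findContours(m,cv2.RETR_EXTERNAL,cv2.CHAIN_APPROX_NONE);c=max(cs,key=cv2.contourArea)
    w=np.array([onz(p,T,x[0],102)[:2] for x in c],np.float32)
    print(n,cv2.minAreaRect(w),cv2.boundingRect(c))
    g=im.max(2);roi[:]=0;roi[y0+4:y1-3,x0+4:x1-4]=1
    for t in (110,140):
      for c,s in blobs((g<t)&roi,5,200): print(t,c,s[2:],onz(p,T,c,102))
```

```text
[[125, 119, 113], [124, 120, 117], [83, 146, 180], [83, 147, 180], [85, 149, 184], [84, 147, 181], [84, 147, 181], [120, 130, 140], [129, 122, 118]] [[131, 123, 117], [44, 70, 93], [41, 70, 93], [75, 131, 162], [84, 144, 179], [81, 147, 181], [112, 134, 152], [127, 122, 116]]
wrist brass ((585.4535522460938, -117.53860473632812), (83.53807830810547, 43.42000961303711), 85.17130279541016)
scene ((587.0947875976562, -118.49679565429688), (82.51927947998047, 44.16279983520508), 85.26433563232422) (219, 233, 43, 24)
140 [223.   234.53] [ 8  3 15] [ 551.55 -145.39  102.  ]
140 [259.86 236.29] [2 6 7] [580.91 -72.63 102.  ]
140 [250.5  242.29] [ 4  4 14] [589.97 -95.99 102.  ]
140 [229.  246.5] [ 5  4 16] [ 586.38 -141.41  102.  ]
top ((584.8316040039062, -118.20941925048828), (81.40482330322266, 43.16511535644531), 85.2909927368164) (307, 184, 31, 18)
110 [313.71 192.  ] [3 3 7] [586.56 -95.81 102.  ]
110 [330.88 192.88] [3 3 8] [ 583.34 -141.58  102.  ]
140 [313.55 191.64] [ 4  4 11] [587.56 -95.38 102.  ]
140 [330.8 193. ] [ 4  3 10] [ 583.   -141.37  102.  ]
140 [315.29 200.79] [20  2 24] [562.61 -99.41 102.  ]
```

All three cameras agree within about 1.5 mm: lock_top = (585.6,-117.7), z 102, y axis = (0.084,0.996). Next I'll grip the knob and slide the bolt home.

```bash
cat >> h.py <<'E'
L=np.array([585.6,-117.7,102.]);YAW=-0.0843
ux=np.array([np.cos(YAW),np.sin(YAW),0]);uy=np.array([-np.sin(YAW),np.cos(YAW),0])
def say(t=""):
    s=env.read_state();d=s["tool_pos"]-L
    print(t,"t%.2f"%s["time_s"],"tcp",s["tool_pos"],"inlock",np.array([d@ux,d@uy,d[2]]),"F",s["force"],"w%.1f"%s["width"]);return s
E
python3 - <<'E'
from h import *
q=down(YAW)
k=L+uy*138.3; print(k)
env.reach([*k[:2],240],q)
env.move_l([*k[:2],194],rot=q,rate=120,f_stop=15); say("down")
set_gripper(10); s=say("grip")
c=s["tool_pos"]
print(env.move_l(c-uy*50,rate=100,f_stop=25)); s=say("50")
print(env.move_l(c-uy*66,rate=30,f_stop=10)); s=say("stop")
env.hold(0.2); say("held")
cv2.imwrite("pics/w2.png",viewer.camera("wrist"))
E
```

```text
[597.24  20.11 102.  ]
down t3.71 tcp [597.58  19.51 194.46] inlock [  0.39 137.73  92.46] F [-0.07  0.72 -0.12] w87.7
grip t4.79 tcp [598.12  20.05 194.04] inlock [  0.88 138.32  92.04] F [ 5.51  0.32 -3.96] w17.8
False
50 t5.44 tcp [593.98 -30.27 194.02] inlock [ 0.98 87.82 92.02] F [ 1.46 -3.45 -2.48] w17.2
True
stop t5.86 tcp [593.21 -39.25 193.95] inlock [ 0.97 78.82 91.95] F [-0.22  3.54  2.64] w17.6
held t6.06 tcp [593.25 -39.19 193.94] inlock [ 1.01 78.88 91.94] F [0.33 2.69 6.06] w17.3
```

View pics/w2.png

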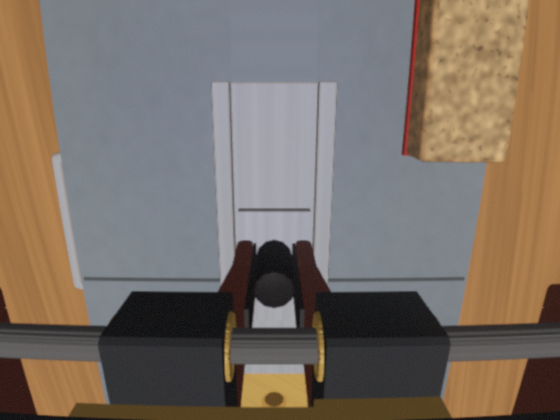

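The knob is between the fingers at (275,275) and the bolt stopped near y = 78.9. A firmer push will show whether that is the real stop.

Run:
```python
from h import *
s=say();c=s["tool_pos"]
print(env.move_l(c-uy*6,rate=25,f_stop=14)); say("push")
env.hold(0.1);s=say("h")
set_gripper(60); say("open")
s=env.read_state();c=s["tool_pos"]
env.move_l([c[0],c[1],255],rate=150); 
p=c+uy*15
env.move_l([*p[:2],290],rate=150);s=say("up")
import json
json.dump({k:list(s[k]) for k in("tool_pos","orientation")},open("w3.json","w"))
cv2.imwrite("pics/w3.png",viewer.camera("wrist"))
```

```text
t6.11 tcp [593.27 -39.16 193.91] inlock [ 1.03 78.91 91.91] F [-1.13  2.53  5.76] w17.3
True
push t6.32 tcp [593.2  -39.45 193.97] inlock [ 0.98 78.61 91.97] F [1.66 2.44 3.42] w17.7
h t6.42 tcp [593.22 -39.46 193.97] inlock [ 1.01 78.61 91.97] F [-0.43  2.83  4.22] w17.2
open t7.22 tcp [593.32 -39.63 193.72] inlock [ 1.12 78.44 91.72] F [-0.49 -0.21 -0.06] w59.8
up t8.18 tcp [594.43 -24.56 289.4 ] inlock [  0.95  93.56 187.4 ] F [-0.69  0.43 -0.18] w60.2
```

View pics/w3.png

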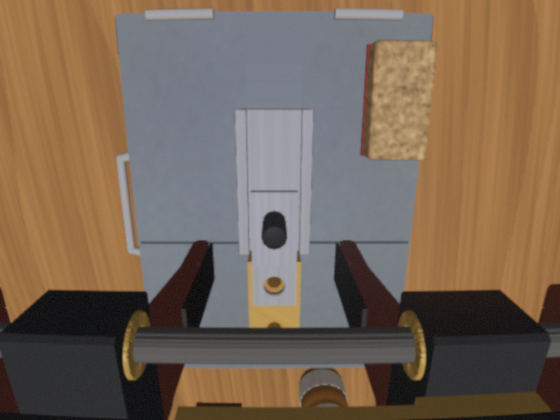

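The eye at (274,285) shows the brass and dark hole beneath it, and the knob top is at (274,237). I'll measure whether the bolt is fully home.

Run:
```python
from h import *
import json
st=json.load(open("w3.json"));p,T=pose("wrist",st)
im=cv2.imread("pics/w3.png")
def lk(X): d=X-L; return np.array([d@ux,d@uy,d[2]])
for nm,X in [("knobtop",(0,80,42)),("eye top",(0,23,7)),("hole n",(0,23,0)),("boltend?",(0,11,7)),("hole f",(0,-23,0))]:
    print(nm,proj(p,T,L+ux*X[0]+uy*X[1]+np.array([0,0,X[2]])))
for uv,z in [((274,237),144),((274,285),108.5),((274,305),108.5),((274,305),102),((274,324),102)]:
    print(uv,lk(onz(p,T,uv,z)))
c=cv2.resize(im[205:340,230:320],None,fx=4.4,fy=4.4,interpolation=cv2.INTER_CUBIC);cv2.imwrite("pics/c3.png",c)
```

```text
knobtop [273.87 237.58]
eye top [273.99 286.37]
hole n [273.99 282.19]
boltend? [274.02 299.2 ]
hole f [274.08 328.79]
(274, 237) [ 0.09 80.42 42.  ]
(274, 285) [ 0.01 23.99  6.5 ]
(274, 305) [-0.03  5.15  6.5 ]
(274, 305) [-0.03  1.05  0.  ]
(274, 324) [ -0.07 -18.05   0.  ]
```

View pics/c3.png

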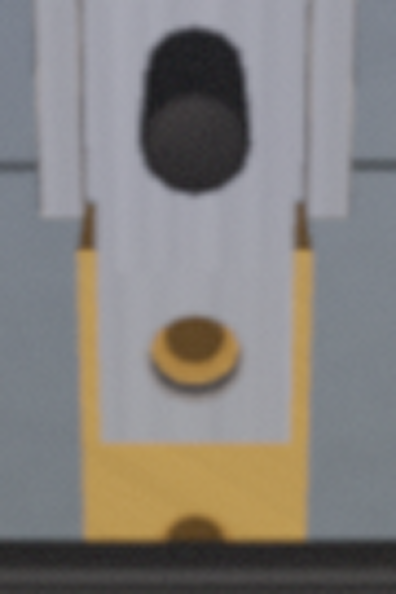

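The knob at (274.3,237.5) fits y = 80 within 0.5 mm, the eye frames the hole, and pushing again met a hard stop, so the bolt is home. Now a close view of the parked shackle.

Run:
```python
from h import *
import json
set_gripper(40)
env.reach([487,-345,290],down(-0.03))
s=say("view")
json.dump({k:list(s[k]) for k in("tool_pos","orientation")},open("w4.json","w"))
cv2.imwrite("pics/w4.png",viewer.camera("wrist"))
```

```text
view t10.04 tcp [ 487.45 -344.27  290.02] inlock [ -78.73 -234.03  188.02] F [0.19 0.41 0.04] w39.9
```

View pics/w4.png

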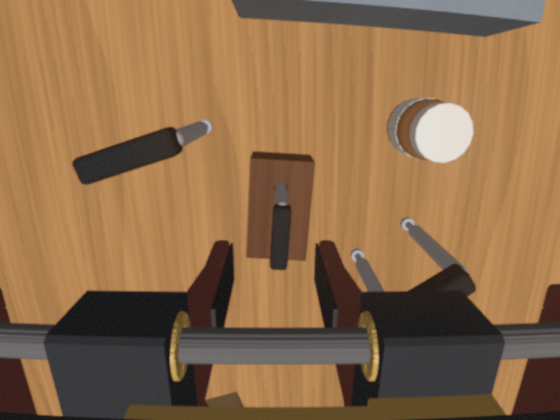

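The shackle's bar runs from (282,206) to (279,269), above the block between (250,155) and (308,260). The bigger shackles are at (125,155) and (440,290), and the jar is at (440,130). Now measuring.

Run:
```python
from h import *
import json
st=json.load(open("w4.json"));p,T=pose("wrist",st)
im=cv2.imread("pics/w4.png")
g=im.max(2)
m=(g<45);roi=np.zeros_like(m);roi[195:285,262:300]=1;m&=roi
m=cv2.morphologyEx(m.astype(np.uint8),cv2.MORPH_OPEN,np.ones((3,3)))
cs,_=cv2.findContours(m,cv2.RETR_EXTERNAL,cv2.CHAIN_APPROX_NONE);c=max(cs,key=cv2.contourArea)
print(cv2.boundingRect(c))
w=np.array([onz(p,T,x[0],117)[:2] for x in c],np.float32);print("bar z117",cv2.minAreaRect(w))
lab=cv2.cvtColor(im,cv2.COLOR_BGR2LAB).astype(int)
hsv=cv2.cvtColor(im,cv2.COLOR_BGR2HSV)
m=(hsv[...,2]<100);roi[:]=0;roi[145:275,240:318]=1;m&=roi
m=cv2.morphologyEx(m.astype(np.uint8),cv2.MORPH_OPEN,np.ones((5,5)))
cs,_=cv2.findContours(m,cv2.RETR_EXTERNAL,cv2.CHAIN_APPROX_NONE);c=max(cs,key=cv2.contourArea)
w=np.array([onz(p,T,x[0],45)[:2] for x in c],np.float32);print("block z45",cv2.minAreaRect(w))
v=im.copy();cv2.drawContours(v,[c],-1,(0,255,0),1)
cv2.imwrite("pics/c4.png",cv2.resize(v[140:290,225:335],None,fx=4,fy=4,interpolation=cv2.INTER_CUBIC))
# other views of the bar
for n,(x0,y0,x1,y1) in {"scene":(92,228,128,248),"top":(404,220,434,234)}.items():
    im=cv2.imread(f"pics/{n}0.png");pp,TT=pose(n)
    m=(im.max(2)<(40));r=np.zeros_like(m);r[y0:y1,x0:x1]=1
    ys,xs=np.nonzero(m&r);print(n,len(xs),xs.min(),xs.max(),ys.min(),ys.max(),onz(pp,TT,((xs.min()+xs.max())/2,(ys.min()+ys.max())/2),113))
```

```text
(286, 206, 3, 3)
bar z117 ((496.1900939941406, -345.7115173339844), (1.5698250532150269, 1.4865949153900146), 88.82755279541016)
block z45 ((490.637451171875, -398.8821716308594), (67.4595947265625, 18.8179931640625), 84.9228286743164)
scene 85 97 121 234 244 [ 497.27 -372.3   113.  ]
top 58 411 429 223 228 [ 489.86 -371.36  113.  ]
```

View pics/c4.png

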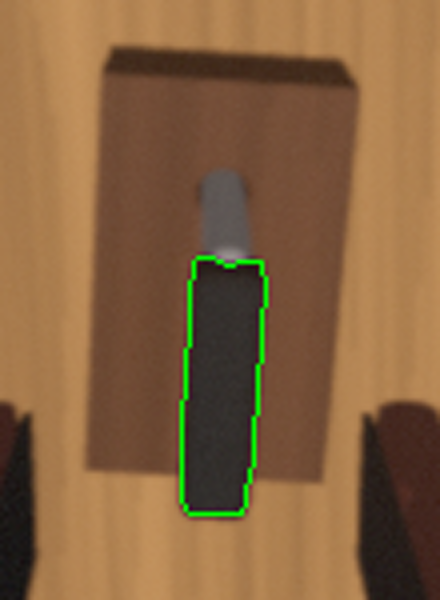

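The green contour, from the threshold I'd labelled "block", is actually the bar itself. I'll recompute it on the right planes, along with the block's top face.

Run:
```python
from h import *
import json
st=json.load(open("w4.json"));p,T=pose("wrist",st)
im=cv2.imread("pics/w4.png");hsv=cv2.cvtColor(im,cv2.COLOR_BGR2HSV)
m=(hsv[...,2]<80);roi=np.zeros_like(m);roi[195:275,262:300]=1;m&=roi
ys,xs=np.nonzero(m)
# bar centreline: per-row mid
mids=[(y,(xs[ys==y].min()+xs[ys==y].max())/2,np.ptp(xs[ys==y])+1) for y in range(212,264)]
mids=np.array(mids);k=np.polyfit(mids[:,0],mids[:,1],1)
f=lambda v:(np.polyval(k,v),v)
t,b=ys.min(),ys.max()+0; print("rows",t,b,"widths",mids[::10,2])
print("top edge z101",onz(p,T,f(t),101),"z117",onz(p,T,f(t),117)); print("bot edge z117",onz(p,T,f(b),117),"z101",onz(p,T,f(b),101))
# block corners in crop px/4 + offset
C=[(105,75),(357,88),(323,481),(86,470)]
W=[onz(p,T,(225+x/4,140+y/4),45) for x,y in C]
for w in W: print("blk",w[:2])
W=np.array(W);print("c",W.mean(0),"sizes",np.linalg.norm(W[0]-W[1]),np.linalg.norm(W[1]-W[2]),np.linalg.norm(W[2]-W[3]),np.linalg.norm(W[3]-W[0]))
a=(W[0]+W[1]-W[2]-W[3]);print("yaw",np.arctan2(-a[0],a[1]))
print("leg base",onz(p,T,(225+224/4,140+187/4),45))
```

```text
rows 204 268 widths [18. 18. 18. 18. 17. 16.]
top edge z101 [ 492.95 -348.12  101.  ] z117 [ 492.7  -343.28  117.  ]
bot edge z117 [ 488.07 -395.58  117.  ] z101 [ 488.03 -403.71  101.  ]
blk [ 466.43 -320.89]
blk [ 524.18 -325.62]
blk [ 515.92 -424.45]
blk [ 456.92 -419.66]
c [ 490.86 -372.65   45.  ] sizes 57.94312420205017 99.17422634545746 59.18659675777797 99.22316300801548
yaw -0.08971719790194926
leg base [ 493.04 -348.15   45.  ]
```

The block measures 58.5 x 99 mm (should be 60 x 100) and the bar 52 mm, so sizes agree. The shackle is near (491,-372) with yaw -0.09, nearly parallel to the lock. Next I'll grip it and lift straight up.

```bash
python3 - <<'E'
from h import *
q=down(-0.087)
env.reach([491.3,-371.9,230],q)
print(env.move_l([491.3,-371.9,170],rot=q,rate=100,f_stop=10)); say("down")
set_gripper(5); s=say("grip")
c=s["tool_pos"]
print(env.move_l([c[0],c[1],172],rate=40)); say("a")
env.move_l([c[0],c[1],330],rate=150); say("lifted")
cv2.imwrite("pics/w5.png",viewer.camera("wrist"));cv2.imwrite("pics/s5.png",viewer.camera("scene"))
E
python3 -c "
import cv2,numpy as np
a=cv2.imread('pics/w5.png');b=cv2.imread('pics/s5.png')
cv2.imwrite('pics/c5.png',np.hstack([cv2.resize(a,(400,300)),cv2.resize(b[100:310,20:300],(400,300))]))"
```

```text
False
down t11.21 tcp [ 491.6  -372.06  170.47] inlock [ -72.25 -261.37   68.47] F [-0.41 -0.47  0.81] w39.9
grip t11.73 tcp [ 491.46 -372.03  170.33] inlock [ -72.39 -261.35   68.33] F [-1.04  0.21  2.19] w13.8
False
a t11.98 tcp [ 491.26 -371.9   171.76] inlock [ -72.6  -261.24   69.76] F [ 0.39 -0.23 -2.49] w13.5
lifted t13.18 tcp [ 491.03 -371.7   328.88] inlock [ -72.85 -261.06  226.88] F [-0.37  0.84 -1.89] w14.0
```

View pics/c5.png

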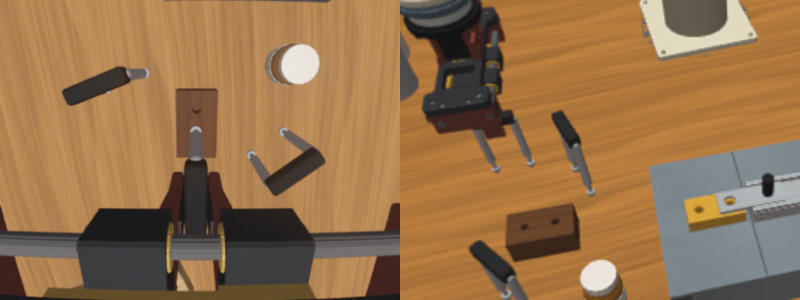

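The shackle is held upright, with its near leg tip at wrist (273,180) and both tips visible in the scene view. The lock and bolt are visible too. I'll check where the leg tips sit in the hand.

Run:
```python
import cv2,numpy as np
a=cv2.imread('pics/w5.png');b=cv2.imread('pics/s5.png')
cv2.imwrite('pics/c6.png',np.hstack([cv2.resize(a[165:235,243:303],(343,400),interpolation=cv2.INTER_CUBIC),cv2.resize(b[180:230,60:122],(448,361),interpolation=cv2.INTER_CUBIC).__class__(0) if False else cv2.resize(b[175:231,60:122],(443,400),interpolation=cv2.INTER_CUBIC)]))
```

```text
(no output)
```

View pics/c6.png

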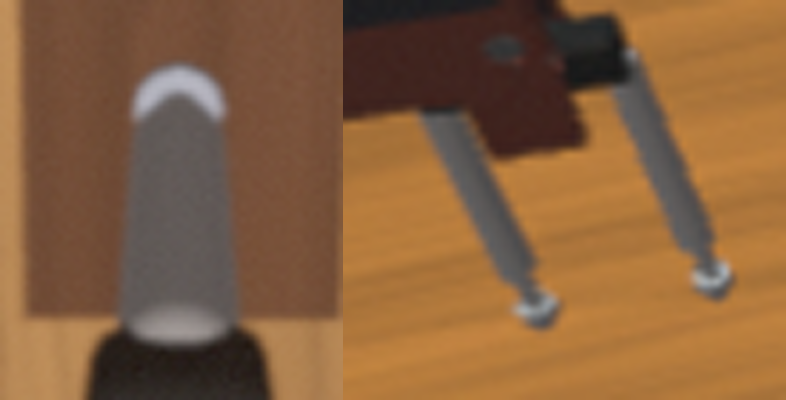

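Run:
```python
from h import *
s=env.read_state();T0=T_of(s);Ti=np.linalg.inv(T0)
zt=s["tool_pos"][2]-155; print("ztip",zt,s["tool_pos"])
def tf(X): return (Ti@np.append(X,1))[:3]
p,T=pose("wrist",s)
for z in(zt,zt+3,zt+5): print("wrist edge",tf(onz(p,T,(274.5,176.0),z)))
ps,Ts=pose("scene")
for uv in [(87.3,219.5),(111.8,215.3)]:
    print("scene tip",tf(onz(ps,Ts,uv,zt+2)))
for sgn in(1,-1):
    X=(T0@np.array([sgn*23,0,155-2,1]))[:3]; print("pred",proj(ps,Ts,X))
# lock holes in the same scene view, far hole
```

```text
ztip 173.78254945068676 [ 491.11 -371.75  328.78]
wrist edge [ 26.17  -0.51 155.03]
wrist edge [ 26.83  -0.52 152.03]
wrist edge [ 27.26  -0.52 150.03]
scene tip [-23.58   1.81 152.97]
scene tip [ 22.46   1.65 153.02]
pred [112.09 214.63]
pred [ 87.66 218.77]
```

In hand the shackle sits about 0.7 mm toward -y with its legs straight, and the wrist and scene views agree within 1 mm. I'll correct for that, hover over the holes and look before entering.

Run:
```python
from h import *
q=down(YAW)
P=L+0.6*ux+0.8*uy
env.move_l([*P[:2],328],rot=q,rate=220); 
env.move_l([*P[:2],278],rate=120); s=say("hover")
cv2.imwrite("pics/w7.png",viewer.camera("wrist"));cv2.imwrite("pics/s7.png",viewer.camera("scene"));cv2.imwrite("pics/t7.png",viewer.camera("top"))
a=cv2.imread('pics/w7.png');b=cv2.imread('pics/s7.png')
cv2.imwrite('pics/c7.png',np.hstack([cv2.resize(a[120:260,205:345],(400,400),interpolation=cv2.INTER_CUBIC),cv2.resize(b[180:270,200:290],(400,400),interpolation=cv2.INTER_CUBIC)]))
ps,Ts=pose("scene");p,T=pose("wrist",s)
T0=T_of(s)
for sg in(1,-1):
    X=(T0@np.array([sg*23-.8,0,155,1]))[:3];print("tip",X,proj(ps,Ts,X),proj(p,T,X))
    X=L+uy*23*sg+0.6*ux;print("hole",X,proj(ps,Ts,X),proj(p,T,X))
```

```text
hover t15.23 tcp [ 586.41 -117.39  278.18] inlock [  0.78   0.37 176.18] F [-1.17 -0.96 -2.  ] w13.9
tip [588.29 -95.28 123.17] [250.22 235.28] [275.26 181.76]
hole [588.13 -94.83 102.  ] [250.78 241.49] [274.9  174.53]
tip [ 584.39 -141.12  123.18] [228.12 239.45] [275.24 244.67]
hole [ 584.26 -140.67  102.  ] [229.09 245.64] [274.93 233.21]
```

View pics/c7.png

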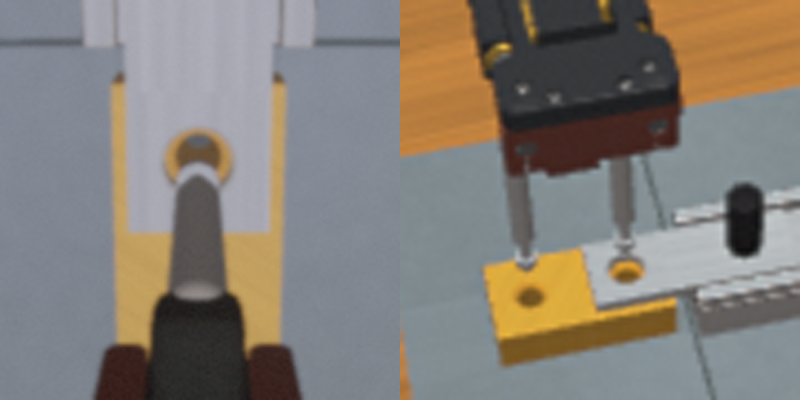

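The near leg at crop (198,170) lies in line with the eye and hole at (200,150), and the scene view shows both tips over their holes. Lowering with a light force stop.

Run:
```python
from h import *
s=env.read_state();c=s["tool_pos"]
P=L+0.6*ux+0.8*uy
print(env.move_l([*P[:2],260],rate=60,f_stop=8));say("a")
print(env.move_l([*P[:2],240],rate=40,f_stop=8));say("b")
cv2.imwrite("pics/s8.png",viewer.camera("scene"));cv2.imwrite("pics/w8.png",viewer.camera("wrist"))
a=cv2.imread('pics/w8.png');b=cv2.imread('pics/s8.png')
cv2.imwrite('pics/c8.png',np.hstack([cv2.resize(a[120:260,205:345],(400,400),interpolation=cv2.INTER_CUBIC),cv2.resize(b[180:270,200:290],(400,400),interpolation=cv2.INTER_CUBIC)]))
```

```text
False
a t15.83 tcp [ 586.01 -116.86  259.38] inlock [  0.34   0.87 157.38] F [-0.43  0.69 -1.91] w13.9
False
b t16.48 tcp [ 586.26 -116.92  239.88] inlock [  0.6    0.83 137.88] F [-0.06  0.28 -2.88] w13.8
```

View pics/c8.png

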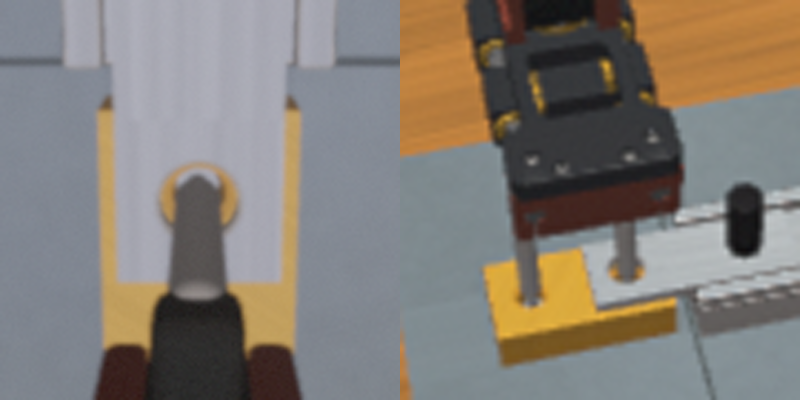

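Both legs are in the holes, about 17 mm deep, with no side force. I'll go down to the spring, then press slowly with a force stop.

Run:
```python
from h import *
P=L+0.6*ux+0.8*uy
print(env.move_l([*P[:2],227],rate=40,f_stop=8));s=say("30deep")
print(env.move_l([*P[:2],188],rate=14,f_stop=21));s=say("press")
print("tip depth",102+155-s["tool_pos"][2])
cv2.imwrite("pics/s9.png",viewer.camera("scene"));say()
```

```text
False
30deep t17.06 tcp [ 586.11 -116.94  226.62] inlock [  0.44   0.8  124.62] F [-0.15 -0.67 -2.18] w13.6
True
press t19.37 tcp [ 586.72 -117.12  191.71] inlock [ 1.07  0.67 89.71] F [-2.    1.06  6.32] w13.9
tip depth 65.29441102025217
 t19.42 tcp [ 586.7  -117.08  191.69] inlock [ 1.04  0.71 89.69] F [-1.67 -0.27  6.49] w13.7
```

Run:
```python
from h import *
P=L+0.6*ux+0.8*uy
print(env.move_l([*P[:2],186.5],rate=8,f_stop=14));s=say("press2")
env.hold(0.15);s=say("hold")
c=s["tool_pos"]
# gentle pull test
print(env.move_l([c[0],c[1],c[2]+6],rate=12,f_stop=14));s=say("pull")
b=viewer.camera("scene");cv2.imwrite("pics/s10.png",b)
cv2.imwrite('pics/c10.png',cv2.resize(b[180:270,200:290],(500,500),interpolation=cv2.INTER_CUBIC))
```

```text
True
press2 t19.76 tcp [ 586.88 -117.1   191.69] inlock [ 1.22  0.71 89.69] F [-1.53  1.3   8.14] w13.8
hold t19.91 tcp [ 586.86 -117.11  191.7 ] inlock [ 1.2   0.69 89.7 ] F [-2.35  0.52  6.45] w13.7
True
pull t20.29 tcp [ 586.41 -117.    194.37] inlock [ 0.75  0.76 92.37] F [ 0.74 -0.92 -0.26] w13.2
```

View pics/c10.png

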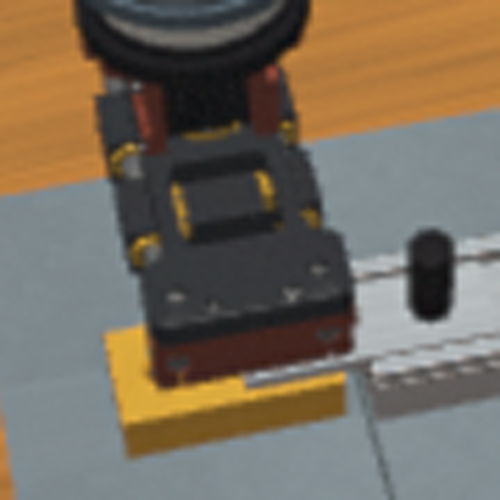

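The press stopped solid twice at the same height, and a 14 N pull was held after 2.7 mm, so the catch seems to be on. I'll seat it once more, let go, and look whether it stays down level, since both pawls must be over.

Run:
```python
from h import *
import json
P=L+0.6*ux+0.8*uy
print(env.move_l([586.5,-117,187],rate=12,f_stop=20));s=say("press3")
set_gripper(40);s=say("open");c=s["tool_pos"]
env.move_l([c[0],c[1],260],rate=120)
c=c+uy*30
env.move_l([*c[:2],290],rate=120);s=say("up")
json.dump({k:list(s[k]) for k in("tool_pos","orientation")},open("w11.json","w"))
a=viewer.camera("wrist");cv2.imwrite("pics/w11.png",a);b=viewer.camera("scene");cv2.imwrite("pics/s11.png",b)
p,T=pose("wrist",s)
for h in (29,31,54,60):
  print(h,[proj(p,T,L+uy*y+np.array([0,0,h+8])) for y in(26,-26)])
cv2.imwrite('pics/c11.png',np.hstack([cv2.resize(a[180:340,205:345],(350,400),interpolation=cv2.INTER_CUBIC),cv2.resize(b[180:270,200:290],(400,400),interpolation=cv2.INTER_CUBIC)]))
```

```text
True
press3 t20.77 tcp [ 586.94 -117.12  191.72] inlock [ 1.29  0.69 89.72] F [-2.   -0.61  7.3 ] w13.8
open t21.38 tcp [ 586.93 -117.11  191.1 ] inlock [ 1.28  0.7  89.1 ] F [ 1.21 -0.18  0.02] w39.9
up t22.61 tcp [589.62 -86.59 290.47] inlock [  1.38  31.33 188.47] F [ 0.24  0.52 -0.47] w40.0
29 [array([272.85, 221.83]), array([272.86, 288.71])]
31 [array([272.84, 222.82]), array([272.86, 290.12])]
54 [array([272.8 , 235.39]), array([272.83, 307.92])]
60 [array([272.79, 239.08]), array([272.82, 313.1 ])]
```

View pics/c11.png

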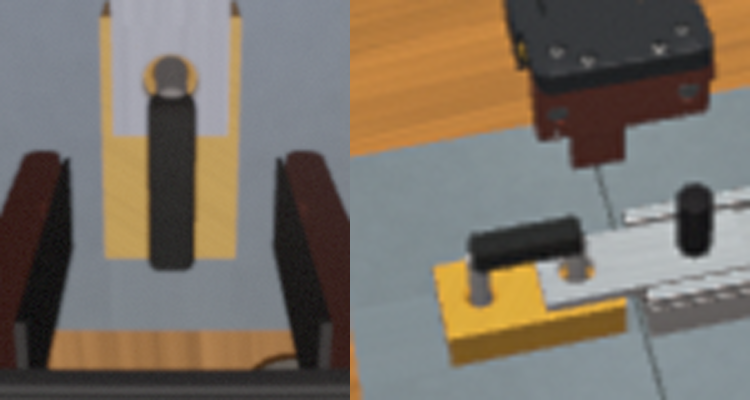

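The wrist view shows the bar's far edge at v = 288, which fits 29 mm above lock_top, so it stays down by itself; the near leg stands inside the eye. To make sure both pawls are over, I'll feel each end of the bar from above with closed fingers and light force.

Run:
```python
from h import *
set_gripper(0)
B=L+0.9*ux
def press(y):
    P=B+uy*y
    env.move_l([*P[:2],232],rate=120)
    r1=env.move_l([*P[:2],214],rate=14,f_stop=5);a=say("touch y%d"%y)
    r2=env.move_l([*P[:2],a["tool_pos"][2]-5],rate=10,f_stop=13);b=say("press")
    print(r1,r2,"z",a["tool_pos"][2],b["tool_pos"][2])
    env.move_l([*P[:2],232],rate=100)
press(18);press(-18)
c=B+uy*30
env.move_l([*c[:2],290],rate=150);s=say("up")
a=viewer.camera("wrist");cv2.imwrite("pics/w12.png",a);b=viewer.camera("scene");cv2.imwrite("pics/s12.png",b)
cv2.imwrite('pics/c12.png',np.hstack([cv2.resize(a[180:340,205:345],(350,400),interpolation=cv2.INTER_CUBIC),cv2.resize(b[180:270,200:290],(400,400),interpolation=cv2.INTER_CUBIC)]))
```

```text
touch y18 t24.93 tcp [588.16 -99.75 220.25] inlock [  1.04  18.1  118.25] F [-0.19 -0.29  4.1 ] w0.5
press t25.30 tcp [589.13 -99.83 218.74] inlock [  2.01  18.11 116.74] F [-0.26  0.8   6.76] w0.6
True True z 220.25313814579604 218.73545756039402
touch y-18 t26.88 tcp [ 585.12 -135.83  220.45] inlock [  1.05 -18.1  118.45] F [-0.2  -1.2   4.08] w0.5
press t27.26 tcp [ 586.44 -136.14  218.74] inlock [  2.39 -18.31 116.74] F [-0.27 -0.37  5.74] w0.4
True True z 220.44636396168775 218.7424049814817
up t28.20 tcp [588.7  -87.83 289.56] inlock [  0.57  30.03 187.56] F [ 0.23 -0.01  0.49] w0.5
```

View pics/c12.png

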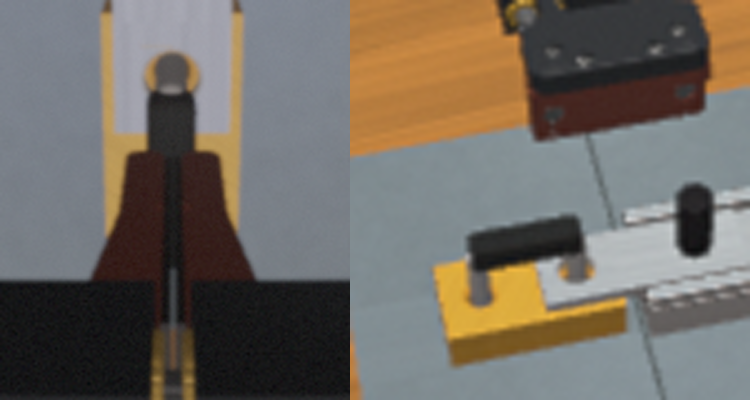

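Both ends behave alike: each rests at 220.3 to 220.4 and bottoms at 218.74. That is 1.6 mm of play, matching the 2 mm of a clicked shackle, and it is level and held. A final check of the bystanders and bolt, then I'll hand in.

Run:
```python
from h import *
set_gripper(60)
env.move_l([585,-100,330],rate=150)
s=say("end");a=viewer.camera("scene");cv2.imwrite("pics/s13.png",a)
b=cv2.imread("pics/scene0.png")
d=cv2.absdiff(a,b).max(2)>40;d[:200,150:330]=0
for c,st in blobs(d,15,99999): print(c,st)
cv2.imwrite("pics/w13.png",viewer.camera("wrist"))
```

```text
end t29.76 tcp [ 585.03 -100.06  330.21] inlock [ -2.06  17.53 228.21] F [0.45 0.25 0.11] w59.9
[461.33  17.25] [ 424    0   77   58 1937]
[431.54  46.92] [429  45   7   5  24]
[247.67 202.92] [242 200  13   8  88]
[304.43 224.11] [298 216  14  17 140]
[276.93 229.15] [273 221   9  17 133]
[246.08 238.42] [226 228  42  22 578]
[110.98 242.02] [ 96 232  35  29 387]
```

View pics/s13.png

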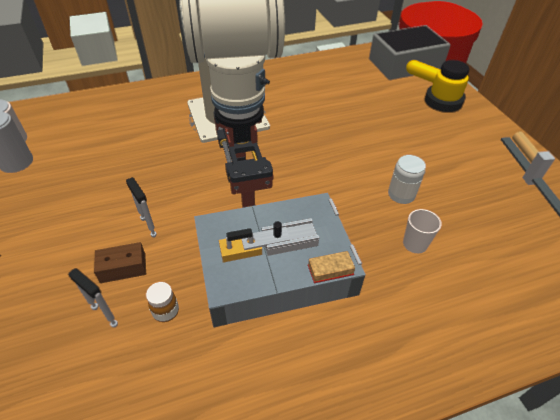

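View pics/w13.png

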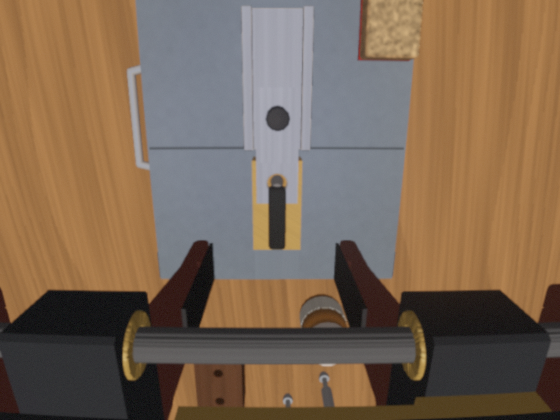

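The shackle sits low in the lock at scene (240,237), the knob is at its home place at (278,229), and the bystanders and spare shackles have not moved. The only image changes are the arm, the bolt and the shackle. The gripper is free, so I'm handing in.

```bash
python3 -c "
from h import *
print(workorder.sign_off()); say()"
```

```text
the job is handed in; nothing more can be done
None
the job is handed in; nothing more can be done
```

The chest is locked and handed in at about 30 s. I slid the bolt home and moved the smallest shackle (the one in the parking block) into the lock, one leg through the bolt's eye. I pressed it until it clicked, with force stops of 21 N or less, and let go of everything.

**Catch:** a 14 N pull held after 2.7 mm of lift. After I let go, both ends of the bar rested level, about 30 mm above lock_top, with about 1.6 mm of play above the solid bottom, which fits both pawls being over. I pressed each end lightly with closed fingers to check this.

**Bolt:** the knob measured within 0.5 mm of y = +80 mm and met a hard stop on a second push. The eye read about 1 mm off the home position, which is within my measuring error.

**Bystanders:** the last scene picture showed nothing moved except the bolt and the shackle.

**Checks that disagreed:** the cameras differed by 1–2 mm, and in two scene readings by about 2–6 mm, both in x. Right after each stop the force reading had already dropped to 6–8 N, so the peak press force is known only from the stop limits. I did not read the pawl joints themselves.

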